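# Pipe fittings back to their own stock trays

### The job

Each of the four stock trays on the bench holds two fittings of one kind in its far compartment, but in its near compartment stands a stray of another kind. The strays have changed places: swap them round (the empty cork mat is a free spot to set one down meanwhile) until each stands upright in the near compartment of the tray with its own kind: elbow with elbows, tee with tees, union with unions, nipple with nipples. Do not knock any of the four over on the way.

Things in the scene. Friction and masses are not known exactly. Their poses are not given: they have to be found in the camera images.
- elbow: The loose grey steel pipe elbow (0.19 kg) on end: round upright leg 31 mm thick (36 mm collar on the lowest 13 mm), rounded top 48.5 mm up; level side leg along +x, axis 33 mm up, 31 mm thick, its last 13 mm a 36 mm collar, ending 33 mm from the upright axis. Origin: centre of the underside, on the upright axis; z up.
- tee: The loose grey steel pipe tee (0.25 kg) on end: round upright run 66 mm tall, 31 mm thick, 36 mm collars on its lowest and top 13 mm, dark mouth on top; level side branch along +x, axis 33 mm up, 31 mm thick with 36 mm collar, ending 33 mm from the upright axis. Origin: centre of the underside, on the upright axis; z up.
- union: The loose grey steel pipe union (0.3 kg) on end, 52 mm tall, no side leg: round foot 36 mm wide up to 20 mm, hexagon nut 44 mm across flats from 20 to 42 mm up (two flats face +y and -y), round 34 mm end with dark mouth on top. Origin: centre of the underside, on the upright axis; z up.
- nipple: The loose grey steel barrel nipple (0.12 kg): a slender piece of pipe on end, plain cylinder 27 mm thick, 55 mm tall, dark thread lines near both ends. Origin: centre of the underside, on the upright axis; z up.
- tray_elbow: Tray of the elbows: two more elbows, fixed at x 85, y +-23.5 mm, top at most 69 mm up, fill its far compartment. Green, fixed, 170 (x, away from robot) x 101 mm, walls 16 high, 3 thick, floor 2.5 mm. Origin: under the floor at the centre of the near compartment (79 x 95 mm inside), where the loose one belongs. The trays differ only in stock.
- tray_tee: Tray of the tees: two more tees, fixed at x 85, y +-23.5 mm, top at most 69 mm up, fill its far compartment. Green, fixed, 170 (x, away from robot) x 101 mm, walls 16 high, 3 thick, floor 2.5 mm. Origin: under the floor at the centre of the near compartment (79 x 95 mm inside), where the loose one belongs. The trays differ only in stock.
- tray_union: Tray of the unions: two more unions, fixed at x 85, y +-23.5 mm, top at most 69 mm up, fill its far compartment. Green, fixed, 170 (x, away from robot) x 101 mm, walls 16 high, 3 thick, floor 2.5 mm. Origin: under the floor at the centre of the near compartment (79 x 95 mm inside), where the loose one belongs. The trays differ only in stock.
- tray_nipple: Tray of the nipples: two more nipples, fixed at x 85, y +-23.5 mm, top at most 69 mm up, fill its far compartment. Green, fixed, 170 (x, away from robot) x 101 mm, walls 16 high, 3 thick, floor 2.5 mm. Origin: under the floor at the centre of the near compartment (79 x 95 mm inside), where the loose one belongs. The trays differ only in stock.
- mat: The free spot: an empty square of brown cork mat fixed flat on the bench, 120 x 120 mm, 3 mm thick. Origin: centre of its underside.
Things that resemble listed ones, but are neither listed nor needed, are in the scene too. Leave any pink or red look-alike of the tray_nipple alone. What is shaped like the union but green is not meant.

How it is judged:
At the end, for the whole second after the job is handed in: Each loose fitting stands upright (within 0.1 rad), flat on the floor of the near compartment of its own kind's tray (its axis within 28 mm along and 36 mm across the tray of the compartment's centre, its underside less than 6 mm above the tray's underside), and is at rest (x of elbow in the frame of tray_elbow between -0.028 and 0.028 m and y of elbow in the frame of tray_elbow between -0.036 and 0.036 m and z of elbow in the frame of tray_elbow below 0.006 m and angle between each of elbow, tee, union, nipple's own z axis and vertical below 0.1 rad and linear speed of each of elbow, tee, union, nipple below 0.02 m/s and x of tee in the frame of tray_tee between -0.028 and 0.028 m and y of tee in the frame of tray_tee between -0.036 and 0.036 m and z of tee in the frame of tray_tee below 0.006 m and x of union in the frame of tray_union between -0.028 and 0.028 m and y of union in the frame of tray_union between -0.036 and 0.036 m and z of union in the frame of tray_union below 0.006 m and x of nipple in the frame of tray_nipple between -0.028 and 0.028 m and y of nipple in the frame of tray_nipple between -0.036 and 0.036 m and z of nipple in the frame of tray_nipple below 0.006 m); the robot touches nothing.
It fails at once if the loose elbow is knocked over (tilted more than 1.2 rad) (angle between elbow's own z axis and vertical above 1.2 rad).
It fails at once if the loose tee is knocked over (tilted more than 1.2 rad) (angle between tee's own z axis and vertical above 1.2 rad).
It fails at once if the loose union is knocked over (tilted more than 1.2 rad) (angle between union's own z axis and vertical above 1.2 rad).
It fails at once if the loose nipple is knocked over (tilted more than 1.2 rad) (angle between nipple's own z axis and vertical above 1.2 rad).
It also fails if it takes over 128 s, if anything falls off the work surface, if the arm or the gripper's body presses on something with over 40 N, if the wrist force passes 120 N, or if a joint passes its speed limit or range.

### The arm

A 6-joint arm with a two-finger parallel gripper is mounted at the origin on the work surface. World frame = base frame: x ahead of the robot, y to its left, z up, the work surface at z = 0. Lengths are in m, angles in rad, forces in N, time in s.
With the tool pointing down it reaches from about 0.375 to 0.9 m from the base axis. Payload 3.1 kg.
Tool frame: the origin (TCP) lies between the finger pads; the fingertips stand 11 mm ahead of it and the grasp point (between the pads) lies 8 mm behind it; z points along the fingers, y is the line along which they close (so a half turn about z gives the same grasp; the last joint's range is limited). The gripper opens to 87 mm and grips with 3 to 60 N. Pads are 19 mm wide; open, the fingers measure 117 mm over their backs; the gripper's body (75 mm by 190 mm) begins 51 mm behind the grasp point.
Start: joints at [-1.335, 0.527, 1.433, -0, 1.181, -0.178], TCP at [0.252, -0.572, 0.234] pointing down, gripper open.
Joint ranges: [-3.08, 3.08], [-0.75, 2.2], [0.22, 2.44], [-1.43, 4.57], [0, 2.65], [-2.85, 2.85]. Speed limits (rad/s): [2.79, 2.79, 3.14, 3.14, 3.14, 3.14].

### API

Orientations are given as a unit quaternion [x, y, z, w].
In Python, from rig import get_obs, camera, hand_in gives the robot as it stands.
- The arm moves only by the shell command python3 -m pendant 'ROWS' [FORCE]. ROWS is JSON, a list that holds one entry, the list of rows, each a list of 7 numbers: the shift along the tool's x, y, z in m, then the turn, a rotation vector about the tool's x, y, z in degrees, then the opening, from 0 (shut) to 1 (fully open). In form: [[[x, y, z, ax, ay, az, fingers], ...]]. A call has exactly 5 rows; each row shifts and turns the commanded pose from where the row before left it, along the tool's axes as they then stand; what a row does not reach is not made up. A row lasts 1/8 s, in which the tool goes at most 62.5 mm and 10.7 degrees, less where a joint would pass 70% of its speed; a pose out of reach is approached as far as the arm can. A call with a gripper value outside its range is refused whole. The fingers move at their own pace and stop on an object; FORCE is the grip in N (left out, the last holds). Time passes only in rows, so rows that do not move let the fingers close, or fill a call up. It gives the time, the measured TCP pose, the force, the opening and the grip force at its end, in the units of the state.
- get_obs(): the state, without advancing time (a new reading comes with each control period).
- camera(name): name is "scene" or "side" or "wrist"; returns a dict with "img" (400x640x3 uint8, red, green, blue), "intrinsics" (3x3 intrinsics, pixels), "R" (3x3) and "t" (3): a world point X has camera coordinates R X + t; the wrist camera has in their place "T_tool_cam" (4x4, takes a point from camera to tool coordinates, whose origin is the TCP and whose axes are the flange's). Camera axes: x right, y down, z forward; pixel columns grow to the right and rows downward; lengths in m; the calibration is good to about 2 mm. A picture is of the moment at which its call begins: read the wrist's pose just before it. There is no depth.
- hand_in(): hands the job in; it is judged then, once.
The state is a dict: "time": time; "q": joint angles; "joint_velocities": joint speeds; "joint_torque": joint torques, N m; "position": TCP position; "tool_rot": TCP orientation; "ft_force": force on the tool from outside, world axes, zero at the start; "moment": the same for the moment, N m; "grip_width": finger opening in m; "grip_force": force on a finger pad.
Only numpy, scipy, OpenCV 4.12 (cv2) and the standard library are available. Lean on these libraries where they do the work, as an engineer would, in place of code of your own. Each camera call takes 0.05 s, during which the arm holds its last target. There are 200 camera calls.

## Working session

There is one attempt and no reset: what is moved stays moved. The work goes in short steps, Python scripts to look and compute and a shell command to move; the robot and the scene stay as the last step left them, time stands still between calls to the robot, and variables do not carry over. Pictures are saved under pics/ and viewed, at most 14 in all, crops included, and the job is handed in when it is done.

```bash
mkdir -p pics; ls
python3 - <<'E'
from rig import *
import cv2
for n in("scene","side"):
    c=camera(n); cv2.imwrite(f"pics/{n}0.png",c["img"][:,:,::-1]); print(n,c["intrinsics"],c["R"],c["t"])
o=get_obs();print(o["time"],o["position"],o["tool_rot"],o["grip_width"])
print(camera("wrist")["T_tool_cam"])
E
```

```text
pics
scene [[420.91613309   0.         319.32345998]
 [  0.         420.91613309 200.55683127]
 [  0.           0.           1.        ]] [[ 0.166833    0.98596742 -0.00591627]
 [ 0.84327868 -0.1457932  -0.51732524]
 [-0.51092838  0.08131785 -0.85576842]] [-0.09416468 -0.37858651  1.43510692]
side [[452.79112961   0.         318.71846656]
 [  0.         452.79112961 194.35439891]
 [  0.           0.           1.        ]] [[-0.76858347 -0.63973773 -0.00388476]
 [-0.47537931  0.57516522 -0.66573229]
 [ 0.42812844 -0.5098241  -0.74618056]] [0.36171619 0.26194731 0.88418378]
0.1 [ 0.2517205  -0.57138077  0.23269502] [ 9.78571644e-01  2.05904449e-01 -4.76455197e-05 -9.44763653e-04] 0.08713558608209802
[[ 6.79914069e-04 -9.58764790e-01 -2.84199957e-01  7.77661787e-02]
 [ 9.99999652e-01  5.14485237e-04  6.56733040e-04  4.77411380e-04]
 [-4.83435833e-04 -2.84200304e-01  9.58764806e-01 -1.51928523e-01]
 [ 0.00000000e+00  0.00000000e+00  0.00000000e+00  1.00000000e+00]]
```

View pics/scene0.png

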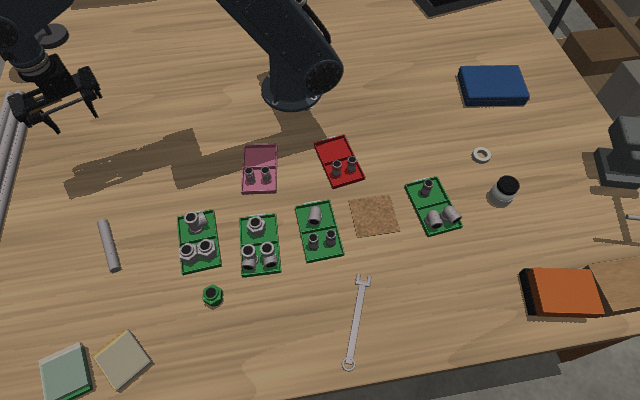

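View pics/side0.png

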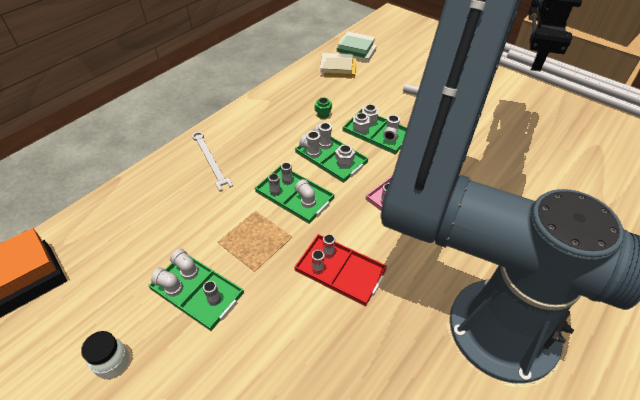

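In the scene view, left to right, the green trays are at (199,240) with unions and a stray tee, (260,243) with tees and a stray union, (320,230) with nipples and a stray elbow, and (433,206) with elbows and a stray nipple. The mat is at (374,216). The pink tray (260,168) and red tray (340,160) are look-alikes of the nipple tray, and the green union at (212,295) isn't meant. So the job is two swaps: tee with union, and elbow with nipple. I'll confirm with an enlarged crop.

Run:
```python
import cv2
i=cv2.imread("pics/scene0.png")[160:280,165:475]
i=cv2.resize(i,None,fx=2.58,fy=4.0,interpolation=cv2.INTER_CUBIC)
cv2.imwrite("pics/crop0.png",i)
```

```text
(no output)
```

View pics/crop0.png

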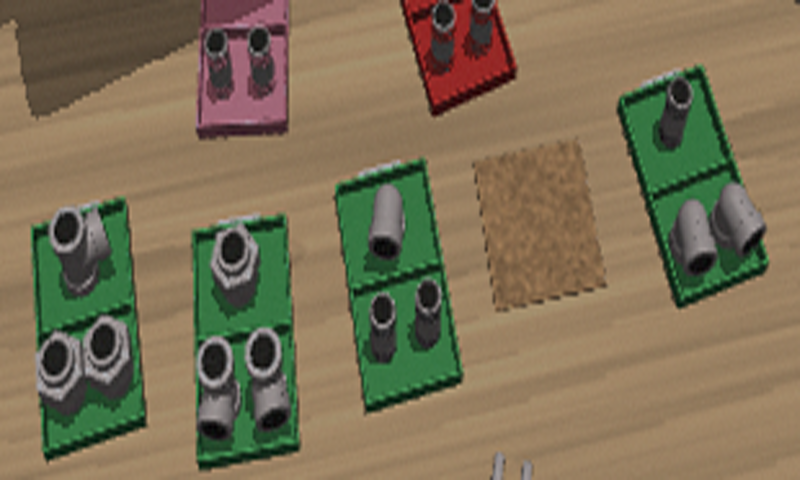

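```bash
cat > h.py <<'E'
import numpy as np, cv2
from rig import get_obs, camera
from scipy.spatial.transform import Rotation as Rn
def w2p(c,X):
    X=np.atleast_2d(X); v=X@c["R"].T+c["t"]; p=v@c["intrinsics"].T; return p[:,:2]/p[:,2:]
def p2w(c,uv,z):
    uv=np.atleast_2d(uv); d=np.c_[uv,np.ones(len(uv))]@np.linalg.inv(c["intrinsics"]).T@c["R"]
    o=-c["R"].T@c["t"]; return o+d*((z-o[2])/d[:,2])[:,None]
def wrist():
    o=get_obs(); c=camera("wrist"); T=np.eye(4); T[:3,:3]=Rn.from_quat(o["tool_rot"]).as_matrix(); T[:3,3]=o["position"]
    M=np.linalg.inv(T@c["T_tool_cam"]); c["R"]=M[:3,:3]; c["t"]=M[:3,3]; return c
E
python3 - <<'E'
from h import *
from scipy.optimize import minimize
from scipy.ndimage import distance_transform_edt as edt
# tray fit by silhouette, both cameras
cams=[camera("scene"),camera("side")]
masks=[]
for c in cams:
    h=cv2.cvtColor(c["img"],cv2.COLOR_RGB2HSV)
    m=((h[...,0]>45)&(h[...,0]<85)&(h[...,1]>110)).astype(np.uint8)
    masks.append(m)
c=cams[0];m=masks[0]
n,l,s,ce=cv2.connectedComponentsWithStats(cv2.morphologyEx(m,cv2.MORPH_CLOSE,np.ones((5,5))))
for k in range(1,n):
    if s[k,4]<500: continue
    pts=np.argwhere(l==k)[:,::-1].astype(float)
    w=p2w(c,pts,0.008)[:,:2].astype(np.float32)
    print(s[k],[np.round(v,4) for v in cv2.minAreaRect(w)])
E
```

```text
[ 405  177   57   60 1307] [array([0.5252, 0.3298]), array([0.1757, 0.1059]), np.float64(6.3729)]
[ 295  200   49   63 1551] [array([5.477e-01, 1.000e-04]), array([0.1756, 0.1002]), np.float64(3.0444)]
[ 177  210   44   65 1196] [array([ 0.5249, -0.3249]), array([0.1768, 0.1011]), np.float64(4.535)]
[ 240  214   41   63 1190] [array([ 0.5623, -0.1637]), array([0.1001, 0.176 ]), np.float64(88.0116)]
```

The crop confirms the four trays: tee in the union tray, union in the tee tray, elbow in the nipple tray, nipple in the elbow tray. Next I'll turn the tool to yaw 0 and look with the wrist camera.

```bash
python3 -m pendant '[[[0,0,0,0,0,8,1],[0,0,0,0,0,8,1],[0,0,0,0,0,7.7,1],[0.035,-0.046,0,0,0,0,1],[0.035,-0.046,0,0,0,0,1]]]'
python3 -m pendant '[[[0.036,-0.047,0,0,0,0,1],[0.036,-0.047,0,0,0,0,1],[0.036,-0.047,0,0,0,0,1],[0.036,-0.047,0,0,0,0,1],[0.036,-0.047,0,0,0,0,1]]]'
python3 -m pendant '[[[0,0,0,0,0,0,1],[0,0,0,0,0,0,1],[0,0,0,0,0,0,1],[0,0,0,0,0,0,1],[0,0,0,0,0,0,1]]]'
python3 - <<'E'
from h import *
o=get_obs(); c=wrist(); cv2.imwrite("pics/w1.png",c["img"][:,:,::-1]); print(c["intrinsics"][0,0],o["position"],np.degrees(Rn.from_quat(o["tool_rot"]).as_euler("xyz")))
np.savez("w1.npz",**c)
E
```

```text
time: 0.88
position: [0.3221, -0.4793, 0.2332]
tool_rot: [1.0, -0.001, 0.0, -0.0]
ft_force: [0.9, 0.2, 1.1]
grip_width: 0.0872
grip_force: 0.0
time: 1.5
position: [0.5025, -0.2431, 0.2336]
tool_rot: [1.0, 0.0, 0.0, 0.0]
ft_force: [0.2, -1.2, 0.6]
grip_width: 0.0868
grip_force: 0.0
time: 2.12
position: [0.501, -0.2456, 0.2336]
tool_rot: [1.0, -0.0, -0.0, 0.0]
ft_force: [-0.9, 0.2, 0.0]
grip_width: 0.0876
grip_force: 0.0
341.9633254514892 [ 0.50102797 -0.2455968   0.23355723] [ 1.79998653e+02  1.98508346e-03 -3.19170660e-02]
```

View pics/w1.png

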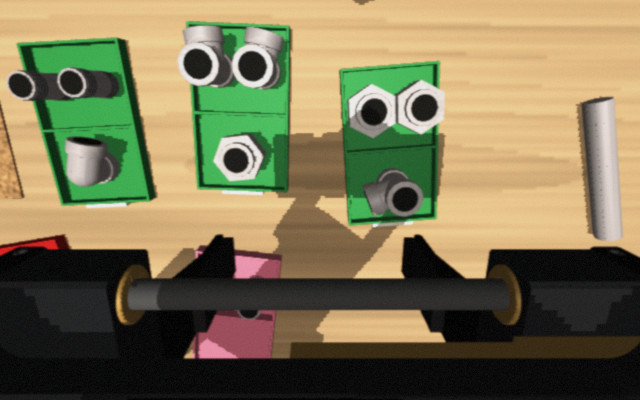

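The wrist view shows world +y to the left and +x up. The tee mouth is at (404,198) with its branch to the upper left, the union is at (240,160), and the elbow is at (88,160) with its leg towards +x. I'll enlarge these for exact yaw.

Run:
```python
from h import *
i=cv2.imread("pics/w1.png")
t=[cv2.resize(i[y-50:y+50,x-33:x+33],None,fx=4,fy=4,interpolation=cv2.INTER_CUBIC) for x,y in((397,190),(238,155),(88,155))]
cv2.imwrite("pics/w1c.png",np.hstack(t))
c=dict(np.load("w1.npz"))
print("tee",p2w(c,(404,198),.0685),"union",p2w(c,(238,160),.0545))
h=cv2.cvtColor(c["img"],cv2.COLOR_RGB2HSV)
m=((h[...,0]>45)&(h[...,0]<85)&(h[...,1]>110)).astype(np.uint8)
n,l,s,ce=cv2.connectedComponentsWithStats(cv2.morphologyEx(m,cv2.MORPH_CLOSE,np.ones((5,5))))
for k in range(1,n):
    if s[k,4]<1500: continue
    w=p2w(c,np.argwhere(l==k)[:,::-1].astype(float),0.016)[:,:2].astype(np.float32)
    print(s[k],[np.round(v,4) for v in cv2.minAreaRect(w)])
```

```text
tee [[ 0.48564448 -0.32930041  0.0685    ]] union [[ 0.52021343 -0.16804453  0.0545    ]]
[ 186   21  104  171 9296] [array([ 0.5639, -0.1646]), array([0.1014, 0.1693]), np.float64(87.8151)]
[   17    38   138   168 11943] [array([ 0.5489, -0.0045]), array([0.1695, 0.1077]), np.float64(2.9395)]
[ 340   61  100  164 8697] [array([ 0.5261, -0.3247]), array([0.1693, 0.1013]), np.float64(4.4856)]
```

View pics/w1c.png

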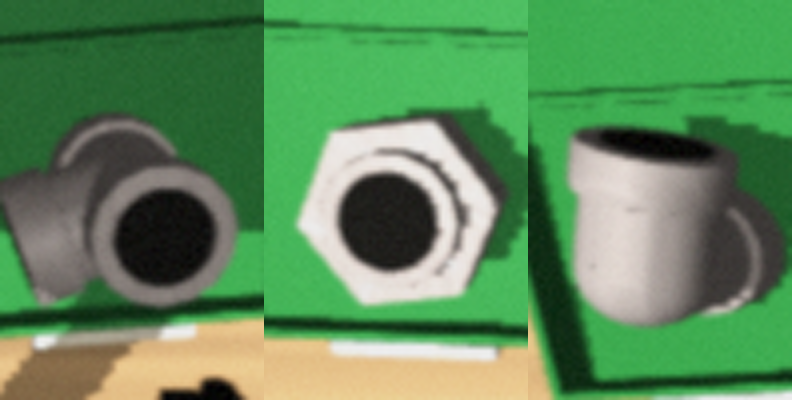

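Crop: the tee branch points left and slightly down (about +y), the union hexagon is turned a few degrees, and the elbow leg points up (+x). I'll fit silhouettes of the given models.

```bash
cat > fit.py <<'E'
from h import *
from scipy.optimize import minimize
a=np.linspace(0,2*np.pi,25)
def cyl(r,z0,z1): return np.array([[r*np.cos(t),r*np.sin(t),z] for t in a for z in(z0,z1)])
def side(r,x0,x1): return np.array([[x,r*np.cos(t),.033+r*np.sin(t)] for t in a for x in(x0,x1)])
hx=np.arange(6)*np.pi/3; R6=.022/np.cos(np.pi/6)
sph=np.array([[.0155*np.cos(t)*np.cos(p),.0155*np.sin(t)*np.cos(p),.033+.0155*np.sin(p)] for t in a for p in np.linspace(0,1.57,5)])
leg=[side(.0155,0,.021),side(.018,.020,.033)]
M=dict(elbow=[cyl(.018,0,.013),cyl(.0155,.013,.033),sph]+leg,
 tee=[cyl(.018,0,.013),cyl(.0155,.013,.053),cyl(.018,.053,.066)]+leg,
 union=[cyl(.018,0,.020),np.array([[R6*np.cos(t),R6*np.sin(t),z] for t in hx for z in(.02,.042)]),cyl(.017,.042,.052)],
 nipple=[cyl(.0135,0,.055)])
def sil(c,name,p,z,S=4):
    m=np.zeros((400*S//1,640*S),np.uint8); co,si=np.cos(p[2]),np.sin(p[2])
    for P in M[name]:
        X=np.c_[p[0]+co*P[:,0]-si*P[:,1],p[1]+si*P[:,0]+co*P[:,1],P[:,2]+z]
        cv2.fillConvexPoly(m,cv2.convexHull(((w2p(c,X)+.5)*S).astype(np.int32)),1)
    return m
def fit(c,name,guess,z=.0025,S=4,out=None):
    h=cv2.cvtColor(c["img"],cv2.COLOR_RGB2HSV)
    g=(~((h[...,0]>40)&(h[...,0]<90)&(h[...,1]>90))).astype(np.uint8)
    best=None
    for dy in np.radians([-20,0,20]):
        near=cv2.dilate(sil(c,name,[guess[0],guess[1],guess[2]],z,1),np.ones((9,9)))
        if name!="nipple": near|=cv2.dilate(sil(c,name,[guess[0],guess[1],guess[2]+dy],z,1),np.ones((9,9)))
        T=cv2.resize(g*near,None,fx=S,fy=S,interpolation=cv2.INTER_NEAREST)
        n,l,s,_=cv2.connectedComponentsWithStats(T); T=(l==1+np.argmax(s[1:,4])).astype(np.uint8)
        def f(p):
            m=sil(c,name,[p[0]/50,p[1]/50,p[2]],z,S); return 1-(m&T).sum()/(m|T).sum()
        x0=np.array([guess[0]*50,guess[1]*50,guess[2]+dy])
        r=minimize(f,x0,method="Nelder-Mead",options=dict(initial_simplex=x0+np.array([[0,0,0],[.3,0,0],[0,.3,0],[0,0,.2]]),xatol=1e-3,fatol=1e-4,maxiter=150))
        if best is None or r.fun<best.fun: best=r
    x=best.x; print(name,np.round(x[:2]/50,4),"yaw",round(np.degrees(x[2]),1),"1-IoU",round(best.fun,3))
    return [x[0]/50,x[1]/50,x[2]]
E
python3 - <<'E'
from fit import *
c=dict(np.load("w1.npz"))
fit(c,"tee",[.486,-.329,1.6]); fit(c,"union",[.520,-.168,0]); fit(c,"elbow",[.505,-.004,0])
s=camera("scene"); fit(s,"nipple",[.483,.325,0])
# mat
h=cv2.cvtColor(s["img"],cv2.COLOR_RGB2HSV)
m=((h[...,0]<18)&(h[...,1]>95)&(h[...,2]>90)).astype(np.uint8); m[:190]=0;m[240:]=0;m[:,:345]=0;m[:,402:]=0
print(cv2.minAreaRect(p2w(s,np.argwhere(m)[:,::-1].astype(float),.003)[:,:2].astype(np.float32)))
print(p2w(s,[(374,216)],.003))
E
```

```text
tee [ 0.4846 -0.3302] yaw 111.1 1-IoU 0.031
union [ 0.5198 -0.1652] yaw -24.0 1-IoU 0.025
elbow [ 0.5043 -0.0018] yaw -16.7 1-IoU 0.041
nipple [0.4794 0.3214] yaw -4.8 1-IoU 0.288
((0.5227258801460266, 0.1571487933397293), (0.14994175732135773, 0.1514579951763153), 75.53728485107422)
[[0.52968954 0.16069548 0.003     ]]
```

```bash
python3 -m pendant '[[[-0.008,0.042,0,0,0,0,0.6],[-0.0084,0.0426,0,0,0,0,0.6],[0,0,0,0,0,10,0.6],[0,0,0,0,0,10,0.6],[0,0,0,0,0,10,0.6]]]' 25 >/dev/null
python3 -m pendant '[[[0,0,0,0,0,10,0.6],[0,0,0,0,0,10,0.6],[0,0,0,0,0,10,0.6],[0,0,0,0,0,9,0.6],[0,0,0,0,0,0,0.6]]]'
python3 -m pendant '[[[0,0,0.04,0,0,0,0.6],[0,0,0.04,0,0,0,0.6],[0,0,0.03,0,0,0,0.6],[0,0,0.01,0,0,0,0.6],[0,0,0,0,0,0,0.6]]]'
python3 - <<'E'
from h import *
from fit import fit
o=get_obs(); print(o["position"],Rn.from_quat(o["tool_rot"]).as_matrix()[:,0])
c=wrist(); cv2.imwrite("pics/w2.png",c["img"][:,:,::-1])
E
```

```text
time: 3.48
position: [0.4851, -0.3294, 0.2335]
tool_rot: [0.825, -0.565, -0.0, -0.0]
ft_force: [-0.4, -0.6, 0.0]
grip_width: 0.0523
grip_force: 0.0
time: 4.1
position: [0.4852, -0.3294, 0.1134]
tool_rot: [0.825, -0.566, -0.0, -0.0]
ft_force: [0.1, 0.2, 0.3]
grip_width: 0.0524
grip_force: 0.0
[ 0.48522621 -0.32938654  0.11339039] [ 3.60404544e-01 -9.32795943e-01 -5.41111543e-04]
```

View pics/w2.png

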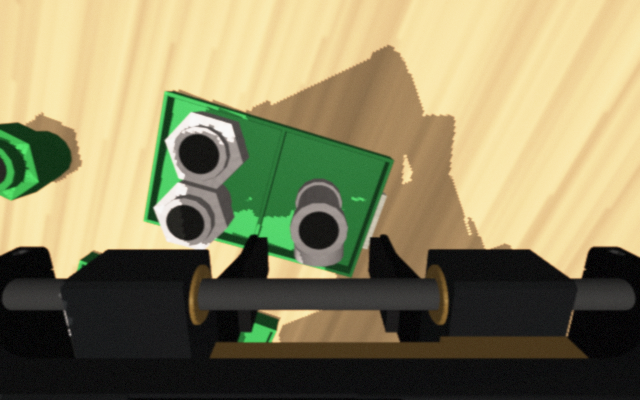

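The tee at (320,230) sits centred between the fingers with its branch in line with tool x. Descend and grip.

```bash
python3 -m pendant '[[[0,0,0.03,0,0,0,0.6],[0,0,0.03,0,0,0,0.6],[0,0,0.02,0,0,0,0.6],[0,0,0.005,0,0,0,0.6],[0,0,0,0,0,0,0.6]]]'
python3 -m pendant '[[[0,0,0,0,0,0,0],[0,0,0,0,0,0,0],[0,0,0,0,0,0,0],[0,0,0,0,0,0,0],[0,0,0,0,0,0,0]]]' 25
python3 -m pendant '[[[0,0,-0.01,0,0,0,0],[0,0,-0.02,0,0,0,0],[0,0,-0.04,0,0,0,0],[0,0,-0.04,0,0,0,0],[0,0,0,0,0,0,0]]]'
```

```text
time: 4.78
position: [0.4859, -0.3299, 0.0296]
tool_rot: [0.825, -0.566, 0.001, 0.0]
ft_force: [0.2, -0.4, 0.0]
grip_width: 0.0527
grip_force: 0.0
time: 5.4
position: [0.4855, -0.3297, 0.0293]
tool_rot: [0.824, -0.566, 0.001, 0.0]
ft_force: [-0.1, 0.4, 6.7]
grip_width: 0.0352
grip_force: 25.4
time: 6.02
position: [0.4868, -0.3307, 0.1416]
tool_rot: [0.824, -0.566, 0.003, 0.001]
ft_force: [1.1, -1.1, -2.2]
grip_width: 0.0353
grip_force: 25.1
```

```bash
python3 -m pendant '[[[0,0,0,0,0,-10,0],[0,0,0,0,0,-10,0],[0,0,0,0,0,-10,0],[0,0,0,0,0,-10,0],[0,0,0,0,0,-10,0]]]' >/dev/null
python3 -m pendant '[[[0,0,0,0,0,-10,0],[0,0,0,0,0,-9,0],[0.004,-0.04,0,0,0,0,0],[0.004,-0.05,0,0,0,0,0],[0.004,-0.05,0,0,0,0,0]]]' >/dev/null
python3 -m pendant '[[[0.004,-0.05,0,0,0,0,0],[0.004,-0.05,0,0,0,0,0],[0.004,-0.05,0,0,0,0,0],[0.004,-0.05,0,0,0,0,0],[0.004,-0.05,0,0,0,0,0]]]' >/dev/null
python3 -m pendant '[[[0.006,-0.05,0,0,0,0,0],[0.005,-0.05,0,0,0,0,0],[0,0,0.03,0,0,0,0],[0,0,0.03,0,0,0,0],[0,0,0,0,0,0,0]]]'
```

```text
time: 8.52
position: [0.5242, 0.1607, 0.0753]
tool_rot: [1.0, 0.001, -0.004, 0.0]
ft_force: [-1.3, -0.3, -2.6]
grip_width: 0.0353
grip_force: 25.1
```

```bash
python3 -m pendant '[[[0,0,0.025,0,0,0,0],[0,0,0.01,0,0,0,0],[0,0,0.005,0,0,0,0],[0,0,0.002,0,0,0,0],[0,0,0,0,0,0,0]]]'
```

```text
time: 9.15
position: [0.528, 0.1607, 0.0371]
tool_rot: [1.0, 0.001, 0.0, -0.0]
ft_force: [0.0, 0.6, -2.5]
grip_width: 0.0351
grip_force: 25.1
```

```bash
python3 -m pendant '[[[0,0,0.003,0,0,0,0],[0,0,0.002,0,0,0,0],[0,0,0.001,0,0,0,0],[0,0,0,0,0,0,0],[0,0,0,0,0,0,0]]]'
```

```text
time: 9.78
position: [0.5277, 0.1608, 0.0306]
tool_rot: [1.0, 0.001, 0.0, -0.0]
ft_force: [-0.6, -0.3, -3.0]
grip_width: 0.035
grip_force: 25.1
```

```bash
python3 -m pendant '[[[0,0,0.001,0,0,0,0],[0,0,0,0,0,0,0],[0,0,0,0,0,0,0],[0,0,0,0,0,0,0.6],[0,0,0,0,0,0,0.6]]]'
python3 -m pendant '[[[0,0,0,0,0,0,0.6],[0,0,-0.02,0,0,0,0.6],[0,0,-0.04,0,0,0,0.6],[0,0,-0.05,0,0,0,0.6],[0,0,-0.05,0,0,0,0.6]]]'
python3 -m pendant '[[[0,0,-0.04,0,0,0,0.8],[0,0,0,0,0,0,0.8],[0,0,0,0,0,0,0.8],[0,0,0,0,0,0,0.8],[0,0,0,0,0,0,0.8]]]'
python3 - <<'E'
from h import *
o=get_obs(); c=wrist(); cv2.imwrite("pics/w3.png",c["img"][:,:,::-1]); np.savez("w3.npz",**c)
E
```

```text
time: 10.4
position: [0.5275, 0.1608, 0.0296]
tool_rot: [1.0, 0.001, -0.0, -0.0]
ft_force: [-0.4, -0.4, -1.3]
grip_width: 0.0474
grip_force: 0.0
time: 11.02
position: [0.5272, 0.1607, 0.1908]
tool_rot: [1.0, 0.001, -0.0, 0.0]
ft_force: [0.5, 0.5, 0.3]
grip_width: 0.0521
grip_force: 0.0
time: 11.65
position: [0.5269, 0.1606, 0.2281]
tool_rot: [1.0, 0.001, -0.001, 0.0]
ft_force: [0.2, 0.5, 0.2]
grip_width: 0.0695
grip_force: 0.0
```

View pics/w3.png

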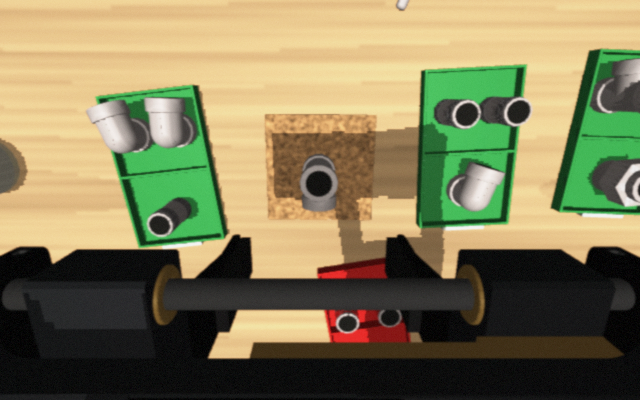

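The tee stands upright on the mat at (319,185). The nipple is visible at (162,222) and the elbow at (478,190). I'll fit these.

Run:
```python
from fit import *
c=dict(np.load("w3.npz"))
fit(c,"nipple",[.4794,.3214,0]); fit(c,"elbow",[.5043,-.0018,-.29])
h=cv2.cvtColor(c["img"],cv2.COLOR_RGB2HSV)
m=((h[...,0]>45)&(h[...,0]<85)&(h[...,1]>110)).astype(np.uint8)
n,l,s,ce=cv2.connectedComponentsWithStats(cv2.morphologyEx(m,cv2.MORPH_CLOSE,np.ones((5,5))))
for k in range(1,n):
    if s[k,4]<1500: continue
    w=p2w(c,np.argwhere(l==k)[:,::-1].astype(float),0.016)[:,:2].astype(np.float32)
    print(s[k],[np.round(v,4) for v in cv2.minAreaRect(w)])
```

```text
nipple [0.4811 0.32  ] yaw -14.8 1-IoU 0.085
elbow [ 0.5046 -0.0039] yaw -15.4 1-IoU 0.031
[ 552   49   88  166 7405] [array([ 0.5646, -0.1535]), array([0.1006, 0.17  ]), np.float64(88.5927)]
[  417    65   110   163 11326] [array([0.549 , 0.0007]), array([0.1695, 0.1039]), np.float64(2.8866)]
[  96   85  131  163 9670] [array([0.5269, 0.3256]), array([0.1692, 0.1047]), np.float64(6.4862)]
```

```bash
python3 -m pendant '[[[-0.001,0.054,0,0,0,0,0.8],[-0.001,0.054,0,0,0,0,0.8],[-0.001,0.054,0,0,0,0,0.8],[-0.001,0.054,0,0,0,0,0.8],[-0.001,0.055,0,0,0,0,0.8]]]' >/dev/null
python3 -m pendant '[[[-0.002,0.055,0,0,0,0,0.8],[0,0,0,0,0,8,0.8],[0,0,0,0,0,8,0.8],[0,0,0,0,0,8,0.8],[0,0,0,0,0,0,0.8]]]' >/dev/null
python3 -m pendant '[[[0,0,0.04,0,0,0,0.8],[0,0,0.04,0,0,0,0.8],[0,0,0.03,0,0,0,0.8],[0,0,0,0,0,0,0.8],[0,0,0,0,0,0,0.8]]]'
```

```text
time: 13.58
position: [0.5218, -0.1656, 0.1203]
tool_rot: [0.978, -0.207, 0.001, 0.0]
ft_force: [1.0, -0.0, 0.4]
grip_width: 0.0694
grip_force: 0.0
```

```bash
python3 -m pendant '[[[-0.002,0,0.03,0,0,0,0.8],[0,0,0.03,0,0,0,0.8],[0,0,0.02,0,0,0,0.8],[0,0,0.01,0,0,0,0.8],[0,0,0,0,0,0,0.8]]]'
python3 -m pendant '[[[0,0,0,0,0,0,0],[0,0,0,0,0,0,0],[0,0,0,0,0,0,0],[0,0,0,0,0,0,0],[0,0,0,0,0,0,0]]]' 30
python3 -m pendant '[[[0,0,-0.01,0,0,0,0],[0,0,-0.02,0,0,0,0],[0,0,-0.04,0,0,0,0],[0,0,-0.04,0,0,0,0],[0,0,0,0,0,0,0]]]'
```

```text
time: 14.2
position: [0.5197, -0.1647, 0.0301]
tool_rot: [0.978, -0.207, 0.0, 0.0]
ft_force: [-0.3, -0.5, -0.0]
grip_width: 0.0697
grip_force: 0.0
time: 14.82
position: [0.5194, -0.1646, 0.03]
tool_rot: [0.978, -0.207, 0.0, 0.0]
ft_force: [-0.1, -0.2, 4.0]
grip_width: 0.0434
grip_force: 30.0
time: 15.45
position: [0.521, -0.1653, 0.1424]
tool_rot: [0.978, -0.207, 0.003, 0.001]
ft_force: [1.2, -0.4, -3.1]
grip_width: 0.0435
grip_force: 30.0
```

```bash
python3 -m pendant '[[[0,0,0,0,0,-8,0],[0,0,0,0,0,-8,0],[0,0,0,0,0,-8,0],[-0.009,0.04,0,0,0,0,0],[-0.009,0.04,0,0,0,0,0]]]' >/dev/null
python3 -m pendant '[[[-0.009,0.04,0,0,0,0,0],[-0.009,0.043,0,0,0,0,0],[0,0,0.03,0,0,0,0],[0,0,0.03,0,0,0,0],[0,0,0,0,0,0,0]]]'
python3 -m pendant '[[[0,0,0.02,0,0,0,0],[0,0,0.01,0,0,0,0],[0,0,0.005,0,0,0,0],[0,0,0,0,0,0,0],[0,0,0,0,0,0,0]]]'
```

```text
time: 16.7
position: [0.4806, -0.3251, 0.0757]
tool_rot: [1.0, 0.0, -0.003, -0.003]
ft_force: [-0.8, 0.3, -2.7]
grip_width: 0.044
grip_force: 30.0
time: 17.32
position: [0.4837, -0.3278, 0.0452]
tool_rot: [1.0, 0.001, 0.0, 0.0]
ft_force: [-0.4, -1.5, -3.1]
grip_width: 0.0439
grip_force: 30.0
```

```bash
python3 -m pendant '[[[0,0,0.008,0,0,0,0],[0,0,0.004,0,0,0,0],[0,0,0.002,0,0,0,0],[0,0,0,0,0,0,0],[0,0,0,0,0,0,0]]]'
python3 -m pendant '[[[0,0,0.001,0,0,0,0],[0,0,0,0,0,0,0],[0,0,0,0,0,0,0.8],[0,0,0,0,0,0,0.8],[0,0,0,0,0,0,0.8]]]'
python3 -m pendant '[[[0,0,-0.02,0,0,0,0.8],[0,0,-0.04,0,0,0,0.8],[0,0,-0.04,0,0,0,0.8],[0,0,-0.04,0,0,0,0.8],[0,0,0,0,0,0,0.8]]]'
```

```text
time: 17.95
position: [0.4834, -0.3275, 0.0306]
tool_rot: [1.0, 0.001, 0.0, 0.0]
ft_force: [-0.2, -0.2, -2.3]
grip_width: 0.0437
grip_force: 30.0
time: 18.58
position: [0.4835, -0.3276, 0.0296]
tool_rot: [1.0, 0.001, 0.0, 0.0]
ft_force: [-0.6, 0.5, 0.2]
grip_width: 0.0649
grip_force: 0.0
time: 19.2
position: [0.4852, -0.3292, 0.173]
tool_rot: [1.0, 0.001, 0.003, 0.003]
ft_force: [1.2, -0.2, 0.6]
grip_width: 0.0697
grip_force: 0.0
```

```bash
python3 -m pendant '[[[0.004,-0.054,0,0,0,0,0.6],[0.005,-0.054,0,0,0,0,0.6],[0.005,-0.054,0,0,0,0,0.6],[0.005,-0.054,0,0,0,0,0.6],[0.005,-0.054,0,0,0,0,0.6]]]' >/dev/null
python3 -m pendant '[[[0.005,-0.054,0,0,0,0,0.6],[0.005,-0.054,0,0,0,0,0.6],[0.005,-0.055,0,0,0,0,0.6],[0.005,-0.055,0,0,0,0,0.6],[0,0,0,0,0,0,0.6]]]' >/dev/null
python3 -m pendant '[[[0,0,0.02,0,0,0,0.6],[0,0,0.02,0,0,0,0.6],[0,0,0,0,0,0,0.6],[0,0,0,0,0,0,0.6],[0,0,0,0,0,0,0.6]]]'
```

```text
time: 21.08
position: [0.5274, 0.1602, 0.1302]
tool_rot: [1.0, 0.0, 0.001, -0.0]
ft_force: [-0.2, -0.3, 0.8]
grip_width: 0.0526
grip_force: 0.0
```

```bash
python3 -m pendant '[[[0,0,0.035,0,0,0,0.6],[0,0,0.035,0,0,0,0.6],[0,0,0.02,0,0,0,0.6],[0,0,0.009,0,0,0,0.6],[0,0,0,0,0,0,0.6]]]'
python3 -m pendant '[[[0,0,0,0,0,0,0],[0,0,0,0,0,0,0],[0,0,0,0,0,0,0],[0,0,0,0,0,0,0],[0,0,0,0,0,0,0]]]' 25
python3 -m pendant '[[[0,0,-0.01,0,0,0,0],[0,0,-0.02,0,0,0,0],[0,0,-0.04,0,0,0,0],[0,0,-0.04,0,0,0,0],[0,0,0,0,0,0,0]]]'
```

```text
time: 21.7
position: [0.527, 0.1605, 0.0307]
tool_rot: [1.0, 0.001, 0.0, -0.0]
ft_force: [-0.4, 0.2, -0.0]
grip_width: 0.0524
grip_force: 0.0
time: 22.32
position: [0.5274, 0.1605, 0.0313]
tool_rot: [1.0, 0.001, 0.001, -0.0]
ft_force: [-1.3, -1.1, 6.5]
grip_width: 0.0352
grip_force: 25.0
time: 22.95
position: [0.5287, 0.1609, 0.1435]
tool_rot: [1.0, 0.001, 0.003, -0.0]
ft_force: [0.5, 0.1, -2.4]
grip_width: 0.035
grip_force: 25.0
```

```bash
python3 -m pendant '[[[-0.001,0.04,0,0,0,0,0],[-0.001,0.055,0,0,0,0,0],[-0.001,0.055,0,0,0,0,0],[-0.001,0.055,0,0,0,0,0],[-0.001,0.055,0,0,0,0,0]]]' >/dev/null
python3 -m pendant '[[[-0.001,0.04,0,0,0,0,0],[0,0.023,0,0,0,0,0],[0,0,0.03,0,0,0,0],[0,0,0.03,0,0,0,0],[0,0,0.02,0,0,0,0]]]' >/dev/null
python3 -m pendant '[[[0,0,0.01,0,0,0,0],[0,0,0.005,0,0,0,0],[0,0,0,0,0,0,0],[0,0,0,0,0,0,0],[0,0,0,0,0,0,0]]]'
```

```text
time: 24.82
position: [0.5216, -0.1626, 0.0462]
tool_rot: [1.0, 0.001, 0.001, 0.0]
ft_force: [-0.3, 0.6, -2.1]
grip_width: 0.0347
grip_force: 25.0
```

```bash
python3 -m pendant '[[[0,0,0.008,0,0,0,0],[0,0,0.004,0,0,0,0],[0,0,0.002,0,0,0,0],[0,0,0,0,0,0,0],[0,0,0,0,0,0,0]]]'
python3 -m pendant '[[[0,0,0.0015,0,0,0,0],[0,0,0,0,0,0,0],[0,0,0,0,0,0,0.7],[0,0,0,0,0,0,0.7],[0,0,0,0,0,0,0.7]]]'
python3 -m pendant '[[[0,0,-0.02,0,0,0,0.7],[0,0,-0.04,0,0,0,0.7],[0,0,-0.04,0,0,0,0.7],[0,0,-0.04,0,0,0,0.7],[0,0,-0.04,0,0,0,0.7]]]'
```

```text
time: 25.45
position: [0.5212, -0.1625, 0.0316]
tool_rot: [1.0, 0.001, -0.0, -0.0]
ft_force: [0.4, 1.0, -3.3]
grip_width: 0.0351
grip_force: 25.0
time: 26.08
position: [0.5211, -0.1624, 0.0299]
tool_rot: [1.0, 0.001, -0.0, -0.0]
ft_force: [-0.7, -0.1, 0.2]
grip_width: 0.0563
grip_force: 0.0
time: 26.7
position: [0.5209, -0.1623, 0.2112]
tool_rot: [1.0, 0.001, -0.0, -0.0]
ft_force: [0.1, -0.3, -0.8]
grip_width: 0.0608
grip_force: 0.0
```

```bash
python3 -m pendant '[[[-0.005,-0.053,0,0,0,0,0.6],[-0.006,-0.053,0,0,0,0,0.6],[-0.0055,-0.053,0,0,0,0,0.6],[0,0,0,0,0,8,0.6],[0,0,0,0,0,8,0.6]]]' >/dev/null
python3 -m pendant '[[[0,0,0.03,0,0,0,0.6],[0,0,0.03,0,0,0,0.6],[0,0,0.03,0,0,0,0.6],[0,0,0,0,0,0,0.6],[0,0,0,0,0,0,0.6]]]'
python3 - <<'E'
from h import *
c=wrist(); cv2.imwrite("pics/w4.png",c["img"][:,:,::-1])
E
```

```text
time: 27.95
position: [0.505, -0.0036, 0.1207]
tool_rot: [0.99, -0.139, 0.0, 0.0]
ft_force: [-0.8, 0.1, 0.5]
grip_width: 0.0521
grip_force: 0.0
```

View pics/w4.png

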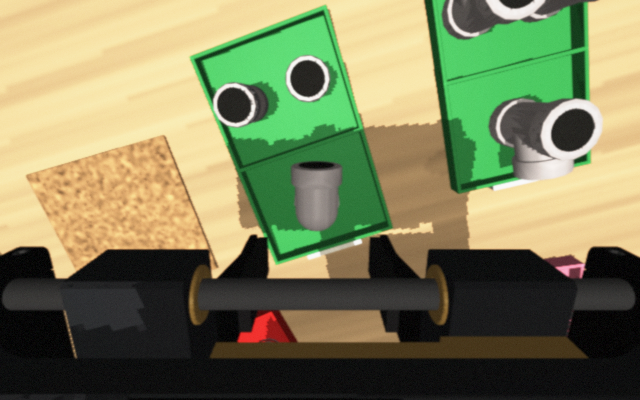

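The elbow at (317,195) is centred and in line with the tool, and the tee stands in its tray at (555,135). Descend and grip.

```bash
python3 -m pendant '[[[0,0,0.035,0,0,0,0.6],[0,0,0.03,0,0,0,0.6],[0,0,0.02,0,0,0,0.6],[0,0,0.008,0,0,0,0.6],[0,0,0,0,0,0,0.6]]]'
python3 -m pendant '[[[0,0,0,0,0,0,0],[0,0,0,0,0,0,0],[0,0,0,0,0,0,0],[0,0,0,0,0,0,0],[0,0,0,0,0,0,0]]]' 25
python3 -m pendant '[[[0,0,-0.01,0,0,0,0],[0,0,-0.02,0,0,0,0],[0,0,-0.04,0,0,0,0],[0,0,-0.04,0,0,0,0],[0,0,0,0,0,0,0]]]'
```

```text
time: 28.62
position: [0.5051, -0.0036, 0.0276]
tool_rot: [0.99, -0.139, 0.001, 0.0]
ft_force: [-0.2, 0.4, 0.5]
grip_width: 0.0523
grip_force: 0.0
time: 29.25
position: [0.5049, -0.0034, 0.0276]
tool_rot: [0.99, -0.139, 0.001, -0.0]
ft_force: [-0.0, 1.7, 5.1]
grip_width: 0.0301
grip_force: 25.0
time: 29.88
position: [0.5063, -0.0039, 0.1398]
tool_rot: [0.99, -0.139, 0.003, 0.0]
ft_force: [-0.5, 0.0, -2.3]
grip_width: 0.0306
grip_force: 25.0
```

```bash
python3 -m pendant '[[[0,0,0,0,0,-8,0],[0,0,0,0,0,-8,0],[0.006,-0.04,0,0,0,0,0],[0.006,-0.042,0,0,0,0,0],[0.006,-0.042,0,0,0,0,0]]]' >/dev/null
python3 -m pendant '[[[0.0045,-0.04,0,0,0,0,0],[0,0,0.03,0,0,0,0],[0,0,0.03,0,0,0,0],[0,0,0.025,0,0,0,0],[0,0,0,0,0,0,0]]]' >/dev/null
python3 -m pendant '[[[0,0,0.01,0,0,0,0],[0,0,0.005,0,0,0,0],[0,0,0,0,0,0,0],[0,0,0,0,0,0,0],[0,0,0,0,0,0,0]]]'
```

```text
time: 31.75
position: [0.5271, 0.1606, 0.0375]
tool_rot: [1.0, 0.001, 0.0, -0.0]
ft_force: [-0.2, -0.6, -2.6]
grip_width: 0.0303
grip_force: 25.0
```

```bash
python3 -m pendant '[[[0,0,0.005,0,0,0,0],[0,0,0.003,0,0,0,0],[0,0,0,0,0,0,0],[0,0,0,0,0,0,0],[0,0,0,0,0,0,0]]]'
python3 -m pendant '[[[0,0,0.0015,0,0,0,0],[0,0,0,0,0,0,0],[0,0,0,0,0,0,0.6],[0,0,0,0,0,0,0.6],[0,0,0,0,0,0,0.6]]]'
python3 -m pendant '[[[0,0,-0.02,0,0,0,0.6],[0,0,-0.04,0,0,0,0.6],[0,0,-0.04,0,0,0,0.6],[0,0,-0.04,0,0,0,0.6],[0,0,0,0,0,0,0.6]]]'
```

```text
time: 32.38
position: [0.5269, 0.1606, 0.0291]
tool_rot: [1.0, 0.001, 0.0, 0.0]
ft_force: [0.5, -0.3, -1.9]
grip_width: 0.0308
grip_force: 25.0
time: 33.0
position: [0.5269, 0.1606, 0.0275]
tool_rot: [1.0, 0.001, 0.0, -0.0]
ft_force: [-1.0, -0.5, -0.2]
grip_width: 0.0494
grip_force: 0.0
time: 33.62
position: [0.5291, 0.1609, 0.1707]
tool_rot: [1.0, 0.001, 0.004, -0.0]
ft_force: [-0.2, -0.7, -0.6]
grip_width: 0.052
grip_force: 0.0
```

```bash
python3 -m pendant '[[[-0.015,-0.053,0,0,0,0,0.6],[-0.015,-0.053,0,0,0,0,0.6],[-0.016,-0.0535,0,0,0,0,0.6],[0,0,0.02,0,0,0,0.6],[0,0,0.01,0,0,0,0.6]]]' >/dev/null
python3 -m pendant '[[[0,0,0,0,0,0,0.6],[0,0,0,0,0,0,0.6],[0,0,0,0,0,0,0.6],[0,0,0,0,0,0,0.6],[0,0,0,0,0,0,0.6]]]'
python3 - <<'E'
from fit import *
c=wrist(); cv2.imwrite("pics/w5.png",c["img"][:,:,::-1])
fit(c,"nipple",[.481,.320,0])
E
```

```text
time: 34.88
position: [0.4809, 0.3199, 0.1379]
tool_rot: [1.0, 0.0, 0.0, -0.0]
ft_force: [-0.2, -0.7, 0.5]
grip_width: 0.0525
grip_force: 0.0
nipple [0.4813 0.3194] yaw 30.8 1-IoU 0.064
```

View pics/w5.png

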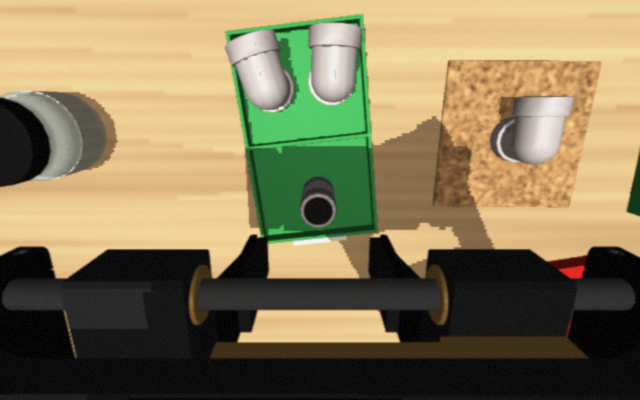

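The nipple at (318,205) is centred, and the elbow stands on the mat at (537,130). Descend .109 and grip.

```bash
python3 -m pendant '[[[0,0,0.04,0,0,0,0.6],[0,0,0.035,0,0,0,0.6],[0,0,0.025,0,0,0,0.6],[0,0,0.008,0,0,0,0.6],[0,0,0,0,0,0,0.6]]]'
python3 -m pendant '[[[0,0,0,0,0,0,0],[0,0,0,0,0,0,0],[0,0,0,0,0,0,0],[0,0,0,0,0,0,0],[0,0,0,0,0,0,0]]]' 20
python3 -m pendant '[[[0,0,-0.01,0,0,0,0],[0,0,-0.02,0,0,0,0],[0,0,-0.04,0,0,0,0],[0,0,-0.04,0,0,0,0],[0,0,0,0,0,0,0]]]'
```

```text
time: 35.55
position: [0.4807, 0.3201, 0.0295]
tool_rot: [1.0, 0.001, -0.0, 0.0]
ft_force: [0.9, 0.4, -0.5]
grip_width: 0.0524
grip_force: 0.0
time: 36.17
position: [0.481, 0.3202, 0.0302]
tool_rot: [1.0, 0.001, 0.0, -0.0]
ft_force: [0.3, -0.5, 5.7]
grip_width: 0.0264
grip_force: 20.0
time: 36.8
position: [0.4827, 0.321, 0.1428]
tool_rot: [1.0, 0.001, 0.003, -0.001]
ft_force: [0.6, 0.4, -1.5]
grip_width: 0.0266
grip_force: 20.0
```

```bash
python3 -m pendant '[[[0.004,0.04,0,0,0,0,0],[0.004,0.055,0,0,0,0,0],[0.004,0.055,0,0,0,0,0],[0.004,0.055,0,0,0,0,0],[0.004,0.055,0,0,0,0,0]]]' >/dev/null
python3 -m pendant '[[[0.004,0.04,0,0,0,0,0],[0.0015,0.023,0,0,0,0,0],[0,0,0.03,0,0,0,0],[0,0,0.03,0,0,0,0],[0,0,0.02,0,0,0,0]]]' >/dev/null
python3 -m pendant '[[[0,0,0.01,0,0,0,0],[0,0,0.005,0,0,0,0],[0,0,0,0,0,0,0],[0,0,0,0,0,0,0],[0,0,0,0,0,0,0]]]'
```

```text
time: 38.67
position: [0.5069, -0.003, 0.0452]
tool_rot: [1.0, 0.001, 0.001, 0.0]
ft_force: [0.9, -0.1, -1.7]
grip_width: 0.0263
grip_force: 20.0
```

```bash
python3 -m pendant '[[[0,0,0.008,0,0,0,0],[0,0,0.004,0,0,0,0],[0,0,0.001,0,0,0,0],[0,0,0,0,0,0,0],[0,0,0,0,0,0,0]]]'
python3 -m pendant '[[[0,0,0.0015,0,0,0,0],[0,0,0,0,0,0,0],[0,0,0,0,0,0,0.6],[0,0,0,0,0,0,0.6],[0,0,0,0,0,0,0.6]]]'
python3 -m pendant '[[[0,0,-0.02,0,0,0,0.6],[0,0,-0.04,0,0,0,0.6],[0,0,-0.04,0,0,0,0.6],[0,0,-0.04,0,0,0,0.6],[0,0,0,0,0,0,0.6]]]'
```

```text
time: 39.3
position: [0.5066, -0.003, 0.0316]
tool_rot: [1.0, 0.001, 0.0, 0.0]
ft_force: [0.3, 0.7, -1.2]
grip_width: 0.027
grip_force: 20.0
time: 39.92
position: [0.5065, -0.0029, 0.0301]
tool_rot: [1.0, 0.001, 0.0, 0.0]
ft_force: [0.7, -0.5, 0.6]
grip_width: 0.048
grip_force: 0.0
time: 40.55
position: [0.5086, -0.0033, 0.173]
tool_rot: [1.0, 0.001, 0.004, 0.001]
ft_force: [0.5, -0.3, -0.5]
grip_width: 0.0522
grip_force: 0.0
```

```bash
python3 -m pendant '[[[0.007,-0.055,0,0,0,0,0.6],[0.007,-0.055,0,0,0,0,0.6],[0.0065,-0.0535,0,0,0,0,0.6],[0,0,0.02,0,0,0,0.6],[0,0,0.02,0,0,0,0.6]]]' >/dev/null
python3 -m pendant '[[[0,0,0,0,0,0,0.6],[0,0,0,0,0,0,0.6],[0,0,0,0,0,0,0.6],[0,0,0,0,0,0,0.6],[0,0,0,0,0,0,0.6]]]'
python3 -m pendant '[[[0,0,0.035,0,0,0,0.6],[0,0,0.035,0,0,0,0.6],[0,0,0.02,0,0,0,0.6],[0,0,0.01,0,0,0,0.6],[0,0,0,0,0,0,0.6]]]'
```

```text
time: 41.8
position: [0.5271, 0.1605, 0.1305]
tool_rot: [1.0, 0.0, 0.0, -0.0]
ft_force: [0.2, -0.1, -0.8]
grip_width: 0.0519
grip_force: 0.0
time: 42.42
position: [0.5267, 0.1605, 0.0298]
tool_rot: [1.0, 0.001, -0.0, 0.0]
ft_force: [-0.4, -0.5, 0.4]
grip_width: 0.0519
grip_force: 0.0
```

```bash
python3 -m pendant '[[[0,0,0.0015,0,0,0,0.6],[0,0,0,0,0,0,0],[0,0,0,0,0,0,0],[0,0,0,0,0,0,0],[0,0,0,0,0,0,0]]]' 25
python3 -m pendant '[[[0,0,0,0,0,0,0],[0,0,-0.01,0,0,0,0],[0,0,-0.02,0,0,0,0],[0,0,-0.04,0,0,0,0],[0,0,-0.04,0,0,0,0]]]'
python3 -m pendant '[[[-0.01,-0.04,0,0,0,0,0],[-0.011,-0.042,0,0,0,0,0],[-0.011,-0.041,0,0,0,0,0],[-0.01,-0.04,0,0,0,0,0],[0,0,0,0,0,0,0]]]' >/dev/null
python3 -m pendant '[[[0,0,0.03,0,0,0,0],[0,0,0.03,0,0,0,0],[0,0,0.025,0,0,0,0],[0,0,0.01,0,0,0,0],[0,0,0,0,0,0,0]]]'
```

```text
time: 43.05
position: [0.5271, 0.1606, 0.0289]
tool_rot: [1.0, 0.001, 0.0, -0.0]
ft_force: [-0.1, -0.1, 2.5]
grip_width: 0.0306
grip_force: 25.0
time: 43.68
position: [0.526, 0.1605, 0.1393]
tool_rot: [1.0, 0.001, -0.001, 0.0]
ft_force: [0.4, -0.3, -2.0]
grip_width: 0.0304
grip_force: 25.0
time: 44.92
position: [0.4845, 0.3228, 0.0431]
tool_rot: [1.0, 0.0, -0.001, 0.0]
ft_force: [0.1, 0.5, -1.4]
grip_width: 0.0307
grip_force: 25.0
```

```bash
python3 -m pendant '[[[0,0,0.008,0,0,0,0],[0,0,0.004,0,0,0,0],[0,0,0.001,0,0,0,0],[0,0,0,0,0,0,0],[0,0,0,0,0,0,0]]]'
python3 -m pendant '[[[0,0,0.001,0,0,0,0],[0,0,0,0,0,0,0],[0,0,0,0,0,0,0.6],[0,0,0,0,0,0,0.6],[0,0,0,0,0,0,0.6]]]'
python3 -m pendant '[[[0,0,-0.02,0,0,0,0.6],[0,0,-0.04,0,0,0,0.6],[0,0,-0.05,0,0,0,0.6],[0,0,-0.05,0,0,0,0.6],[0,0,-0.05,0,0,0,0.6]]]'
python3 -m pendant '[[[0,0.05,0,0,0,0,0.6],[0,0.05,0,0,0,0,0.6],[0,0.05,0,0,0,0,0.6],[0,0.05,0,0,0,0,0.6],[0,0,0,0,0,0,0.6]]]'
python3 - <<'E'
from fit import *
c=wrist()
w=cv2.imwrite("pics/w6.png",c["img"][:,:,::-1])
s=camera("scene")["img"][160:290,165:475]
cv2.imwrite("pics/s6.png",cv2.resize(s,None,fx=2.5,fy=2.5,interpolation=cv2.INTER_CUBIC)[:,:,::-1])
fit(c,"elbow",[.4848,.3235,0]); fit(c,"nipple",[.5066,-.003,0])
E
```

```text
time: 45.55
position: [0.4847, 0.3236, 0.0308]
tool_rot: [1.0, 0.001, 0.0, -0.0]
ft_force: [0.1, -0.4, -2.0]
grip_width: 0.0305
grip_force: 25.0
time: 46.18
position: [0.4849, 0.3236, 0.0298]
tool_rot: [1.0, 0.001, 0.0, -0.0]
ft_force: [0.2, 0.2, 0.4]
grip_width: 0.0494
grip_force: 0.0
time: 46.8
position: [0.4844, 0.3234, 0.2413]
tool_rot: [1.0, 0.001, 0.0, -0.0]
ft_force: [0.2, 0.1, -0.4]
grip_width: 0.0525
grip_force: 0.0
time: 47.42
position: [0.4849, 0.1207, 0.2398]
tool_rot: [1.0, -0.002, -0.0, 0.0]
ft_force: [-0.1, 0.3, -0.6]
grip_width: 0.0522
grip_force: 0.0
elbow [0.4833 0.3242] yaw 0.7 1-IoU 0.037
nipple [ 0.5068 -0.0036] yaw 2.4 1-IoU 0.081
```

View pics/s6.png

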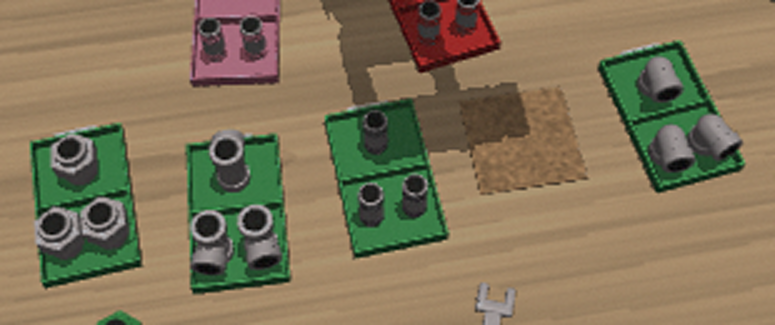

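View pics/w6.png

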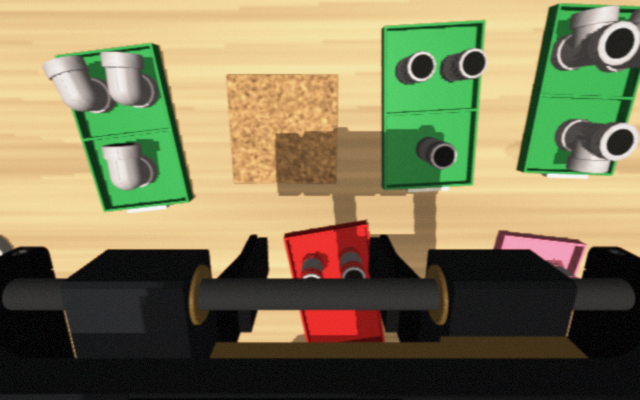

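All four strays stand upright in the near compartments of their own trays: union (73,160), tee (230,160), nipple (375,130) and elbow (660,78) in the scene crop. The mat is empty and the arm is clear.

```bash
python3 -c "from rig import hand_in; print(hand_in())"
```

```text
the job is handed in; nothing more can be done
None
```

The job is handed in at about 47 s of the 128 s allowed: the last pictures show elbow, tee, union and nipple each upright in the near compartment of its own kind's tray, with the arm clear; the hand-in returned no verdict.

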